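# Moisture check on a pressed herb cake

## Robot

A 6-joint arm with a two-finger parallel gripper is mounted at the origin on the work surface. World frame = base frame: x ahead of the robot, y to its left, z up, the work surface at z = 0. Lengths are in m, angles in rad, forces in N, time in s.
With the tool pointing down it reaches from about 0.35 to 0.775 m from the base axis. Payload 5.5 kg.
Tool frame: the origin (TCP) lies on the mounting face of the last link; the fingertips stand 173 mm ahead of it and the grasp point (between the pads) lies 155 mm ahead of it; z points along the fingers, y is the direction in which the jaws open and shut (so a half turn about z gives the same grasp; the last joint's range is limited). The gripper opens to 85 mm and grips with 20 to 120 N. Pads are 22 mm wide; open, the fingers measure 114 mm over their backs; the gripper's body (76 mm by 85 mm) begins 54 mm behind the grasp point. The pads swing forward as they close: fully open they stand 13 mm farther back than shut.
Start: joints at [1.153, 0.313, 0.046, 1.304, 0, 1.431], TCP at [0.158, 0.553, 0.405] pointing down, gripper open.
Joint ranges: [-2.76, 2.76], [-0.86, 1.69], [-1.03, 1.26], [-2.2, 2.34], [-1.47, 1.5], [-3.14, 3.14]. Speed limits (rad/s): [2.57, 2.57, 3.14, 3.14, 3.14, 3.14].

## Interface

Orientations are given as a unit quaternion [w, x, y, z].
In Python, from workcell import * gives the robot as it stands. The module is installed in compiled form; this text tells all that it offers.
- The arm moves only by the shell command python3 -m crank 'ROWS' [FORCE]. ROWS is JSON, a list of rows, each a list of 7 numbers: the shift along the tool's x, y, z in mm, then the turn, a rotation vector about the tool's x, y, z in degrees, then the opening, from 0 (shut) to 1 (fully open). A call has exactly 8 rows; each row shifts and turns the commanded pose from where the row before left it, along the tool's axes as they then stand; what a row does not reach is not made up. A row lasts 1/8 s, in which the tool goes at most 62.5 mm and 10.7 degrees, less where a joint would pass 70% of its speed; a pose out of reach is approached as far as the arm can. A call with a gripper value outside its range is refused whole. The fingers move at their own pace and stop on an object; FORCE is the grip in N (left out, the last holds). Time passes only in rows, so rows that do not move let the fingers close, or fill a call up. It gives the time, the measured TCP pose, the force and the opening at its end, in the units of the state.
- get_state(): the state, without advancing time (a new reading comes with each control period).
- read_camera(name): name is "scene" or "side" or "wrist"; returns the picture (400x640x3 uint8, blue, green, red); there is no depth.
- calibration(name): a dict with "fx", "fy", "cx", "cy" (pixels), "extrinsics" (4x4, takes a point from world to camera coordinates). Camera axes: x right, y down, z forward; pixel columns grow to the right and rows downward; lengths in m; the calibration is good to about 2 mm. The wrist camera is an equidistant fisheye: a pixel r from the principal point sees the ray r / f radians off the axis. A picture is of the moment at which its call begins: read the wrist's pose just before it. calibration takes no time and is no camera call; for the wrist camera it gives the pose at the moment of the call.
- hand_in(): hands the job in, once; it reports no verdict.
The state is a dict: "clock": time; "joint_pos": joint angles; "qvel": joint speeds; "tau": joint torques, N m; "tcp_pos": TCP position; "orientation": TCP orientation; "wrist_force": force on the tool from outside, world axes, zero at the start; "ft_torque": the same for the moment, N m; "finger_gap": finger opening in m.
Only numpy, scipy, OpenCV 4.12 (cv2) and the standard library are available. Lean on these libraries where they do the work, as an engineer would, in place of code of your own. Each camera call takes 0.05 s, during which the arm holds its last target.

## Task

Lift the moisture meter out of its wooden holder and set its sprung foot on the round paper label of the herb cake, with the meter square to the cake's sloping face, pressing only lightly so that the foot is pushed about half way in. Never press hard on the cake or shift its rack, leave the bowl, the iron weight and the tin where they stand, and finish while still holding the meter in the gripper, pressed there.

Things in the scene. Friction and masses are not known exactly. Their poses are not given: they have to be found in the camera images.
- meter_grip (a point): Loose hand-held moisture meter (0.14 to 0.25 kg), upright in the holder. Grey handle 44 mm along x, 30 mm along y, 70 mm tall, blank dark screen on top; below it a steel shank 16 mm across, 60 mm long, then the sprung foot. Point: on the axis, 40 mm above the handle's underside, 30 mm below its top, 120 mm above the foot's face when the foot is out. z: from foot to handle (up at the start).
- foot_face (a point): Centre of the flat end face of the meter's sprung foot, a black rubber disc 15 mm across on the meter's axis, the only part meant to touch the cake; its z axis runs from foot to handle. At the start it is down inside the holder's hole.
- foot (a joint): How far the foot is pushed into the meter along its axis: 0 = fully out, 0.014 m = fully in. Spring: 1.2 N at the start of travel, rising 0.3 N per mm (3.3 N half way in, 5.4 N fully in).
- holder: Fixed wooden block 80 x 80 mm, 95 mm tall, with an upright square hole 23 mm wide through its middle. The meter's handle rests on its top; shank and foot (80 mm) hang in the hole, so the meter must rise straight up more than 80 mm to come clear. Origin: centre of its underside, on the table.
- spot (a point): Centre of the round paper label, 30 mm across, on the upper face of the herb cake, a brown pressed slab 105 x 115 x 28 mm on a tilting rack. It lies 12 mm up the slope from the middle of the face and 20 mm to the right as seen from the robot. z: outward normal of the face, leaning back towards the robot; x: up the slope, away from the robot.
- cake: The herb cake together with the tilting board and lip it lies on, one piece, tilted 0.25 to 0.55 rad from level about a stiff hinge along its front lower edge (it stays put under light pressing). Origin: on the hinge line, at mid-width; x up the slope, z out of the face. The cake face lies 36 mm above the origin along z. A contact force over 15 N marks it.
- easel: Fixed wooden base of the rack, 150 x 160 x 15 mm, with two thin steel arcs up to 110 mm high, 72 mm to either side of the middle. Origin: centre of its underside; its x points away from the robot, up the slope.
- bowl: Bystander: small aluminium bowl, 110 mm across, 60 mm high. Origin: centre of its underside.
- weight: Bystander: iron scale weight with a knob, 50 mm across, 62 mm high. Origin: centre of its underside.
- tin: Bystander: round tin, 58 mm across, 75 mm high. Origin: centre of its underside.
There are look-alikes about, which are no part of the job. Of the things like the part that bears meter_grip, leave any that is purple; of the rest the larger one is meant. Of the things that look like the holder, take the one that is farthest to the robot's left at the start.

How it is judged:
On the way:
1. the meter is gripped and lifted clear out of its holder (z of foot_face in the frame of holder above 0.097 m and contact force between the fingers and meter above 2 N), for 0.1 s.
At the end, for the whole second after the job is handed in: The program ends holding: the gripper still grips the meter, out of its holder and still, its foot's face within 9 mm of the label's centre, its axis within 9 degrees of square to the cake's face, the foot pressed in by 3 to 11 mm of its 14 mm, the force on the cake 1 to 6.5 N (distance between foot_face and spot below 0.009 m and angle between the z axis of meter_grip and the z axis of spot, either way round below 0.16 rad and value of joint foot between 0.003 and 0.011 m and contact force between meter and cake between 1 and 6.5 N and contact force between the fingers and meter above 4 N and contact force between meter and holder below 0.1 N and linear speed of meter below 0.02 m/s); the arm keeps its last pose, push and grip.
It fails at once if the cake is pressed hard (over 15 N) by anything (contact force between cake and anything else above 15 N).
It fails at once if the rack is shifted: the label moves more than 10 mm (distance of spot from where it was at the start of the episode above 0.01 m).
It fails at once if the bowl is moved more than 20 mm (distance of bowl from where it was at the start of the episode above 0.02 m).
It fails at once if the weight is moved more than 20 mm (distance of weight from where it was at the start of the episode above 0.02 m).
It fails at once if the tin is moved more than 20 mm (distance of tin from where it was at the start of the episode above 0.02 m).
It also fails if it takes over 35 s, if anything falls off the work surface, if the arm or the gripper's body presses on something with over 40 N, if the wrist force passes 120 N, or if a joint passes its speed limit or range.

## Working session

There is one attempt and no reset: what is moved stays moved. The work goes in short steps, Python scripts to look and compute and a shell command to move; the robot and the scene stay as the last step left them, time stands still between calls to the robot, and variables do not carry over. Pictures are saved under pics/ and viewed, and the job is handed in when it is done.

```bash
mkdir -p pics
python3 - <<'E'
from workcell import *
import cv2
for n in ["scene","side","wrist"]:
    c=calibration(n); im=read_camera(n); cv2.imwrite(f"pics/{n}0.png",im)
    print(n,{k:c[k] for k in("fx","fy","cx","cy")}); print(c["extrinsics"])
print(get_state())
E
```

```text
scene {'fx': 466.32367402196274, 'fy': 466.32367402196274, 'cx': 317.85724386211103, 'cy': 199.46314763987115}
[[ 0.41448232  0.91004678  0.00438883 -0.29826844]
 [ 0.57628614 -0.25873191 -0.77521099 -0.18480999]
 [-0.70434274  0.32384047 -0.63168715  1.66428369]
 [ 0.          0.          0.          1.        ]]
side {'fx': 491.8762038965368, 'fy': 491.8762038965368, 'cx': 325.3165138591788, 'cy': 209.93179717613054}
[[ 0.92898506 -0.36960702 -0.01942706 -0.43520522]
 [-0.27127682 -0.64425209 -0.7150861   0.26271139]
 [ 0.25178492  0.66957442 -0.69876638  1.08056818]
 [ 0.          0.          0.          1.        ]]
wrist {'fx': 309.70691628693146, 'fy': 309.70691628693146, 'cx': 315.7108306183381, 'cy': 205.27445934207248}
[[ 0.27488667  0.96147325 -0.00255254 -0.57474342]
 [ 0.91251232 -0.26005042  0.31574522 -0.04138177]
 [ 0.30291679 -0.08912338 -0.94884058  0.38161638]
 [ 0.          0.          0.          1.        ]]
{'clock': 0.15, 'joint_pos': array([1.15341482e+00, 3.13881846e-01, 4.52329216e-02, 1.30362630e+00,
       2.60552270e-05, 1.43119749e+00]), 'qvel': array([ 0.00026799, -0.00300778,  0.00316344,  0.00198264,  0.00028622,
       -0.00147936]), 'tau': array([ 1.78395145e-03, -4.81064379e+01,  2.98815769e+01,  1.38798135e-02,
       -1.75927185e-04, -3.74793854e-05]), 'tcp_pos': array([0.15762562, 0.5528242 , 0.40397997]), 'orientation': array([-2.15803192e-04,  1.38445185e-01,  9.90369822e-01, -7.07377162e-04]), 'wrist_force': array([0.47728117, 0.39979437, 0.01088916]), 'ft_torque': array([ 0.03761935,  0.02937906, -0.047932  ]), 'finger_gap': 0.08539979902711865}
```

View pics/scene0.png

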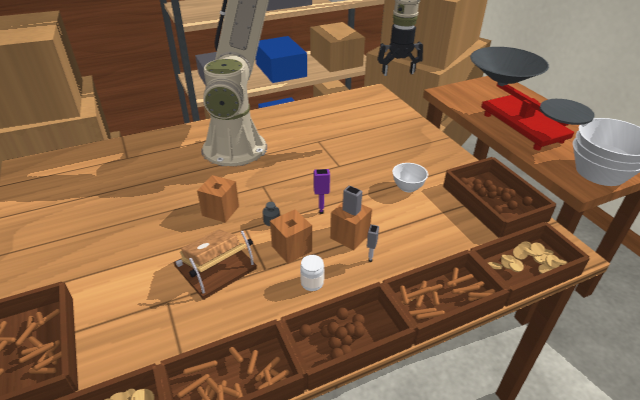

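View pics/side0.png

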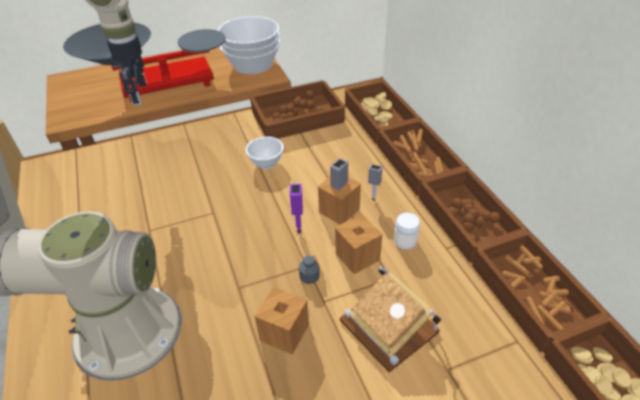

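View pics/wrist0.png

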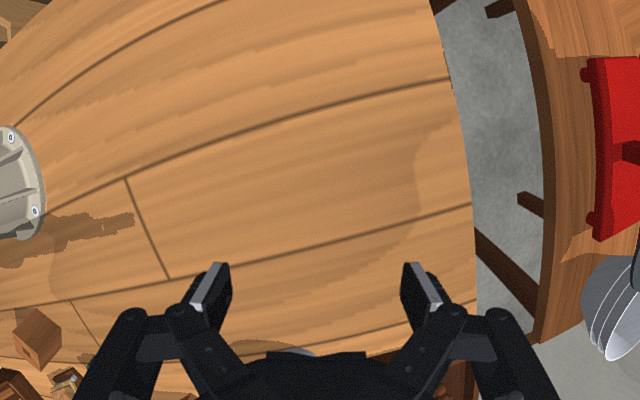

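The scene view shows the grey meter in the leftmost holder at about (351,215), with the purple and small grey look-alikes beside it. The rack with the label is at about (205,246), the weight at (271,213), the tin at (312,273) and the bowl at (409,177). I'll zoom in for precise pixels.

Run:
```python
import cv2,numpy as np
def crop(n,x,y,w,h,s,o):
    im=cv2.imread(f"pics/{n}0.png")[y:y+h,x:x+w]
    im=cv2.resize(im,None,fx=s,fy=s,interpolation=cv2.INTER_CUBIC)
    for i in range(0,w,10):
        cv2.line(im,(i*s,0),(i*s,6 if i%50 else 14),(0,0,255),1)
        if i%20==0: cv2.putText(im,str(x+i),(i*s,24),0,.4,(0,0,255),1)
    for i in range(0,h,10):
        cv2.line(im,(0,i*s),(6,i*s),(0,0,255),1)
        if i%20==0: cv2.putText(im,str(y+i),(8,i*s+4),0,.4,(0,0,255),1)
    cv2.imwrite(f"pics/{o}.png",im)
crop("scene",310,170,80,90,6,"sm"); crop("side",300,150,90,90,6,"dm")
crop("scene",165,225,100,75,7,"sc"); crop("side",330,260,115,110,5,"dc")
```

```text
(no output)
```

View pics/sm.png

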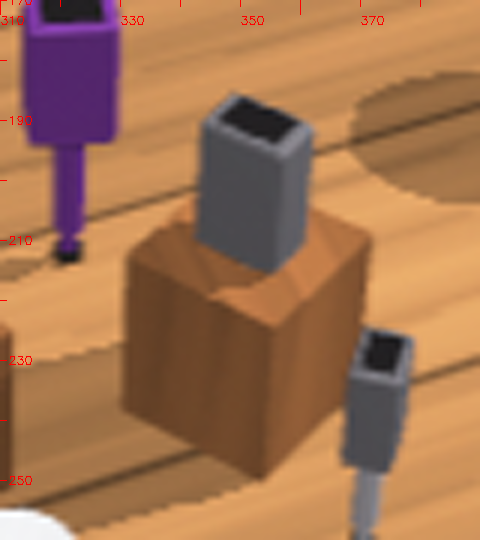

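View pics/dm.png

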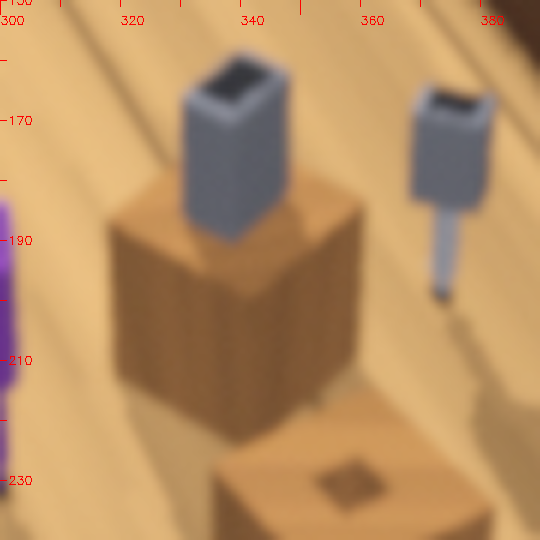

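View pics/sc.png

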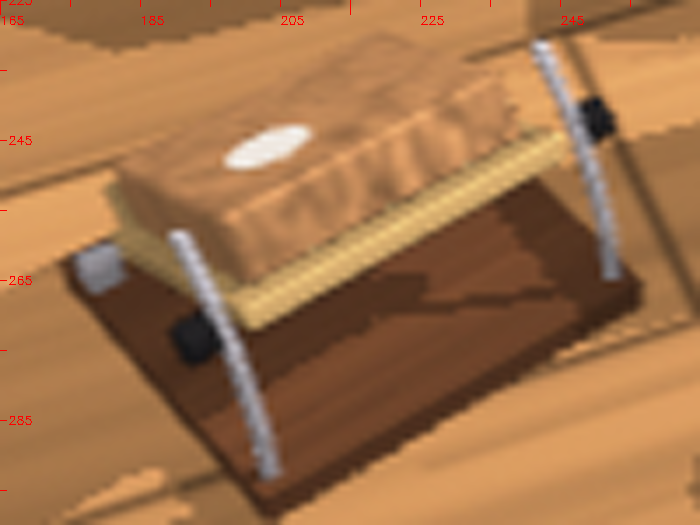

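View pics/dc.png

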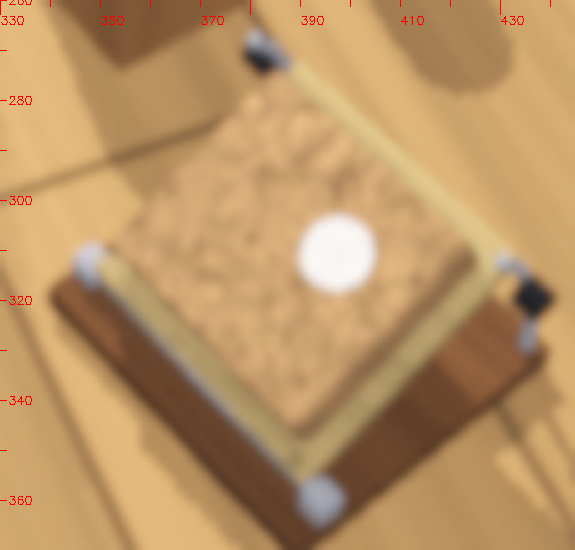

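```bash
cat > h.py <<'E'
import numpy as np
from workcell import *
from scipy.optimize import least_squares, linear_sum_assignment
from scipy.spatial.transform import Rotation as R
def proj(c,P):
    P=np.atleast_2d(P); q=P@c["extrinsics"][:3,:3].T+c["extrinsics"][:3,3]
    return np.c_[c["fx"]*q[:,0]/q[:,2]+c["cx"],c["fy"]*q[:,1]/q[:,2]+c["cy"]]
E
python3 - <<'E'
from h import *
S,D=calibration("scene"),calibration("side")
def box(p,lx,ly,z0,z1):
    x,y,w=p; c,s=np.cos(w),np.sin(w)
    return np.array([[x+c*a-s*b,y+s*a+c*b,z] for z in(z0,z1) for a in(-lx/2,lx/2) for b in(-ly/2,ly/2)])
def fit(obs,model,p0):
    def res(p,show=False):
        M=model(p); out=[]
        for c,o in obs:
            q=proj(c,M); d=np.linalg.norm(o[:,None]-q[None],axis=2); i,j=linear_sum_assignment(d); out.append((o[i]-q[j]).ravel())
        return np.concatenate(out)
    best=min((least_squares(res,np.r_[p0[:2],w,p0[2:]],loss="soft_l1",diff_step=1e-6) for w in np.linspace(-1.5,1.5,13)),key=lambda r:r.cost)
    return best,res(best.x).reshape(-1,2)
hs=np.array([[355,224.2],[331.7,212.8],[372,209.5],[353.7,250],[330.3,238.3]])
hd=np.array([[340.5,199.5],[318.3,186.7],[360.5,184.2],[339.7,224.2],[319.2,213.3],[359.2,209.2]])
ms=np.array([[349.2,185.5],[343.8,190.8],[356.7,196.3],[362.2,191.7],[355.3,215.3],[342.7,210],[360.8,210.8]])
md=np.array([[340,158.7],[330.5,166.2],[338.7,170.5],[348,162],[338.7,190.3],[330.7,185.8],[348,182]])
b,r=fit([(S,hs),(D,hd)],lambda p:box(p,.08,.08,0,.095),[.45,.2]); print("holder",b.x,b.cost);print(r.round(1).tolist())
b,r=fit([(S,ms),(D,md)],lambda p:box(p[:3],.044,.03,.095,.165),[.45,.2]); print("meter",b.x,b.cost);print(r.round(1).tolist())
def tri(a,b):
    P=[c["extrinsics"][:3] for c in(S,D)]; K=[np.array([[c["fx"],0,c["cx"]],[0,c["fy"],c["cy"]],[0,0,1]]) for c in(S,D)]
    import cv2
    X=cv2.triangulatePoints(K[0]@P[0],K[1]@P[1],np.array(a,float),np.array(b,float)).ravel(); return X[:3]/X[3]
L=tri([203.3,246],[397.4,310.6]); print("label",L)
# face corners order FR, BR, BL, FL
fs=np.array([[181.4,248.6],[197.9,255.3],[239.3,240],[222.1,230.7],[203.3,246]])
fd=np.array([[388.6,345],[424,311],[381,276],[352,309],[397.4,310.6]])
loc=np.array([[-.0525,-.0575,0],[.0525,-.0575,0],[.0525,.0575,0],[-.0525,.0575,0],[.012,-.02,0]])
wt=np.array([[1],[1],[1],[1],[3]])
def f(p):
    Rm=R.from_euler("ZY",[p[3],-p[4]]); M=Rm.apply(loc)+p[:3]
    return np.concatenate([((proj(S,M)-fs)*wt).ravel(),((proj(D,M)-fd)*wt).ravel()])
r=least_squares(f,np.r_[L,0.3,.4],loss="soft_l1"); p=r.x; print("cake",p,r.cost); print(r.fun.reshape(-1,2).round(1).tolist())
Rm=R.from_euler("ZY",[p[3],-p[4]]); print("spot",Rm.apply(loc[4])+p[:3],"z",Rm.apply([0,0,1]))
# easel corners
es=np.array([[203.6,298.6],[256.4,265.7],[174.3,262.9]]); ed=np.array([[341,319],[389,370],[438.5,330]])
for w in (.015,0.):
  b,rr=fit([(S,es),(D,ed)],lambda p:box(p,.15,.16,w,w+1e-9)[:4],[.45,-.1]); print("easel",w,b.x,b.cost)
# bystanders on table
def table(c,u,z):
    E=c["extrinsics"]; d=E[:3,:3].T@np.array([(u[0]-c["cx"])/c["fx"],(u[1]-c["cy"])/c["fy"],1]); o=-E[:3,:3].T@E[:3,3]
    return (o+d*(z-o[2])/d[2])[:2].round(3)
for n,u,v,z in [("weight",(271,214),(310,270),.03),("tin",(312,273),(406,231),.0375),("bowl",(409,177),(265,151),.04),("purple",(321.5,183),(296.5,202),.11),("small",(373,232),(376,174),.1)]:
    print(n,table(S,u,z),table(D,v,z))
for n,u,v in [("holder2 top",(291.5,224),(358,230)),("holder3top",(218,186),(281,307))]: print(n,tri(u,v))
E
```

```text
holder [0.57383051 0.1645442  0.4822744 ] 6.622865716908335
[[-0.1, -0.4], [1.3, 0.7], [0.1, 0.6], [0.5, -0.4], [0.6, 0.5], [-0.6, 0.6], [1.2, 1.3], [-0.3, 1.6], [-1.3, -1.1], [1.0, 1.6], [-0.5, 0.3]]
meter [0.57482431 0.16392035 0.5208073 ] 10.582022143790475
[[0.7, 1.1], [1.5, 0.7], [0.0, -0.0], [-0.6, 1.3], [0.1, -1.6], [1.4, -0.6], [-0.3, -0.2], [0.0, 2.5], [1.3, 1.2], [-0.2, 0.8], [-1.6, 1.3], [-0.2, -0.7], [1.1, -0.4], [-1.2, 0.1]]
label [ 0.5357684  -0.23024908  0.08645536]
cake [ 0.5209868  -0.2132338   0.07859478  0.26461152  0.47630395] 22.309934643776415
[[-0.4, 1.1], [-2.4, 1.8], [-2.3, -4.2], [-1.8, -0.5], [0.1, 3.6], [-1.1, 1.5], [0.1, -2.6], [4.5, -3.5], [-0.9, -1.1], [-0.7, -0.4]]
spot [ 0.53651065 -0.22974859  0.08409675] z [-0.44253927 -0.11991288  0.88869562]
easel 0.015 [ 0.53493388 -0.2115833   0.28258221] 9.72186170143599
easel 0.0 [ 0.53281776 -0.20721423  0.29568642] 8.762111655856216
weight [ 0.427 -0.015] [ 0.422 -0.021]
tin [ 0.687 -0.001] [ 0.684 -0.003]
bowl [0.449 0.438] [0.453 0.445]
purple [0.448 0.135] [0.446 0.128]
small [0.676 0.173] [0.676 0.158]
holder2 top [5.53376242e-01 3.82461540e-05 9.08838380e-02]
holder3top [ 0.31843159 -0.13402173  0.09118124]
```

Holder at about (0.574, 0.164), meter yaw about 0.5, and the two fits agree. Moving above the meter.

```bash
python3 -m crank '[[-31.5,-16,0,0,0,0,1],[-31.5,-16,0,0,0,0,1],[-31.5,-16,0,0,0,0,1],[-31.5,-16,0,0,0,0,1],[-31.5,-16,0,0,0,0,1],[-31.5,-16,0,0,0,0,1],[-31.5,-16,0,0,0,0,1],[-31.5,-16,0,0,0,0,1]]' 60
```

```text
clock: 1.15
tcp_pos: [0.3656, 0.3599, 0.4045]
orientation: [-0.0, 0.138, 0.99, -0.0]
wrist_force: [0.3, 0.5, -1.1]
finger_gap: 0.0855
```

```bash
python3 -m crank '[[-31.5,-16,0,0,0,0,1],[-31.5,-16,0,0,0,0,1],[-31.5,-16,0,0,0,0,1],[-31.5,-16,0,0,0,0,1],[-31.5,-16,0,0,0,0,1],[-31.5,-16,0,0,0,0,1],[0,0,0,0,0,0,1],[0,0,0,0,0,0,1]]'
cat > look.py <<'E'
import sys,cv2
from h import *
st=get_state(); c=calibration("wrist"); im=read_camera("wrist"); cv2.imwrite("pics/%s.png"%sys.argv[1],im)
np.savez("pics/%s.npz"%sys.argv[1],E=c["extrinsics"],tcp=st["tcp_pos"],q=st["orientation"])
print(st["clock"],st["tcp_pos"],st["orientation"],st["wrist_force"],st["finger_gap"])
E
python3 look.py w1
```

```text
clock: 2.15
tcp_pos: [0.52, 0.2167, 0.4043]
orientation: [-0.001, 0.139, 0.99, -0.0]
wrist_force: [-0.4, -0.2, 0.0]
finger_gap: 0.0852
2.15 [0.52002425 0.21666144 0.4043123 ] [-6.37542619e-04  1.38605436e-01  9.90347477e-01 -3.24281494e-05] [-0.37280007 -0.19214846  0.0312693 ] 0.0852400865981871
```

View pics/w1.png

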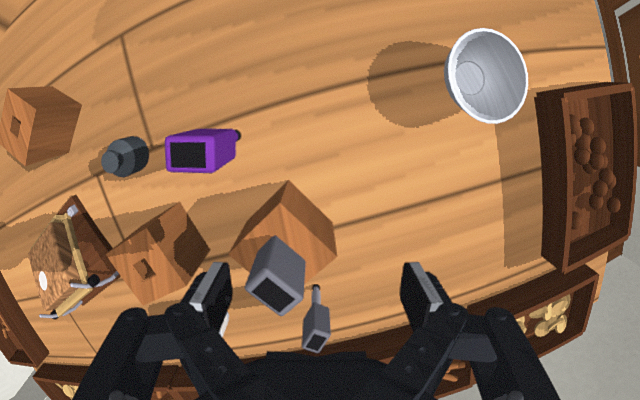

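The wrist view shows the meter top at about (275,285), with its holder behind it. I'll refine the meter pose from this view.

```bash
cat > crop.py <<'E'
import cv2,sys
n,x,y,w,h,s=sys.argv[1],*map(int,sys.argv[2:7])
im=cv2.imread(f"pics/{n}.png")[y:y+h,x:x+w]
im=cv2.resize(im,None,fx=s,fy=s,interpolation=cv2.INTER_CUBIC)
for i in range(0,w,10):
    cv2.line(im,(i*s,0),(i*s,8),(0,0,255),1)
    if i%20==0: cv2.putText(im,str(x+i),(i*s,20),0,.4,(0,0,255),1)
for i in range(0,h,10):
    cv2.line(im,(0,i*s),(8,i*s),(0,0,255),1)
    if i%20==0: cv2.putText(im,str(y+i),(8,i*s+4),0,.4,(0,0,255),1)
cv2.imwrite(f"pics/{sys.argv[7]}.png",im)
E
python3 crop.py w1 225 175 120 145 4 w1c; python3 crop.py w1 10 190 120 140 5 w1r
```

```text
(no output)
```

View pics/w1c.png

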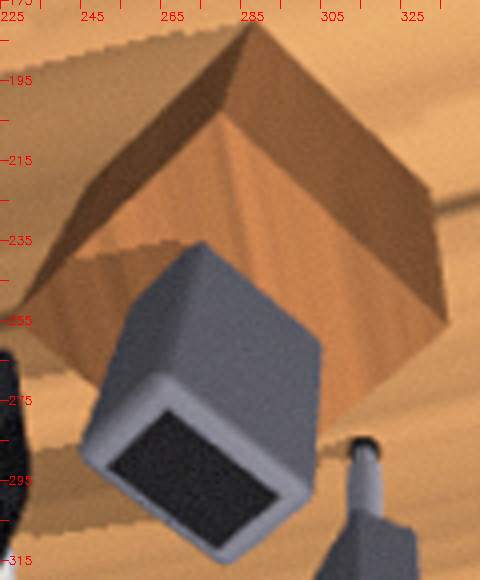

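View pics/w1r.png

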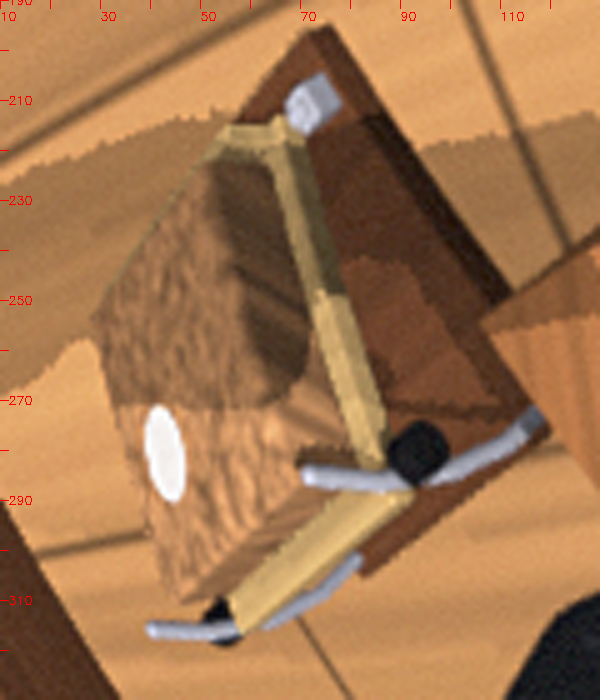

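```bash
cat >> h.py <<'E'
def wrays(E,c,px):
    px=np.atleast_2d(px)-[c["cx"],c["cy"]]; r=np.linalg.norm(px,axis=1); th=r/c["fx"]
    d=np.c_[px*(np.sin(th)/r)[:,None],np.cos(th)]; return -E[:3,:3].T@E[:3,3], d@E[:3,:3]
def wplane(E,c,px,z):
    o,d=wrays(E,c,px); return o+d*((z-o[2])/d[:,2])[:,None]
def wproj(E,c,P):
    q=np.atleast_2d(P)@E[:3,:3].T+E[:3,3]; n=np.linalg.norm(q[:,:2],axis=1); th=np.arctan2(n,q[:,2])
    return q[:,:2]/n[:,None]*th[:,None]*c["fx"]+[c["cx"],c["cy"]]
E
python3 - <<'E'
from h import *
E=np.load("pics/w1.npz")["E"]; c=calibration("wrist")
t=wplane(E,c,[[265,268.25],[245.5,287.5],[281.25,315.75],[303.25,297.5]],.165)
print(t.round(4).tolist(), t.mean(0)); 
for i in range(4): d=t[(i+1)%4]-t[i]; print(np.linalg.norm(d).round(4),np.degrees(np.arctan2(d[1],d[0])).round(1))
h=wplane(E,c,[[280,202.5],[230,253],[337,255.5]],.095); print(h.round(4).tolist(),(h[1]+h[2])/2)
b=wplane(E,c,[[289.25,180],[333,222.5]],0);print(b.round(4).tolist())
d=h[2]-h[0];print(np.linalg.norm(d),np.degrees(np.arctan2(d[1],d[0])));d=h[1]-h[0];print(np.linalg.norm(d),np.degrees(np.arctan2(d[1],d[0])))
E
```

```text
[[0.5482, 0.168, 0.165], [0.5615, 0.1458, 0.165], [0.5965, 0.1649, 0.165], [0.5827, 0.1888, 0.165]] [0.57222886 0.16690038 0.165     ]
0.0259 -59.1
0.0399 28.6
0.0276 120.0
0.0403 -148.9
[[0.5195, 0.1821, 0.095], [0.5572, 0.1141, 0.095], [0.589, 0.22, 0.095]] [0.57312774 0.16704769 0.095     ]
[[0.5208, 0.1827, 0.0], [0.5906, 0.2203, 0.0]]
0.07922423392246761 28.57756284162535
0.07778903822034931 -60.9746044144063
```

```bash
python3 -m crank '[[-32,-17,0,0,0,0,1],[-32,-17,0,0,0,0,1],[0,0,0,0,0,-9.1,1],[0,0,0,0,0,-9.1,1],[0,0,0,0,0,-9.1,1],[0,0,0,0,0,-9.1,1],[0,0,0,0,0,-9.1,1],[0,0,0,0,0,0,1]]'; python3 look.py w2
```

```text
clock: 3.2
tcp_pos: [0.5719, 0.1674, 0.4049]
orientation: [-0.0, -0.255, 0.967, 0.0]
wrist_force: [0.3, -0.5, -0.1]
finger_gap: 0.0856
3.2 [0.57186379 0.16737016 0.40485189] [-3.61485420e-05 -2.55274959e-01  9.66868494e-01  1.00573399e-04] [ 0.31794079 -0.46249019 -0.13402829] 0.08555587718180802
```

View pics/w2.png

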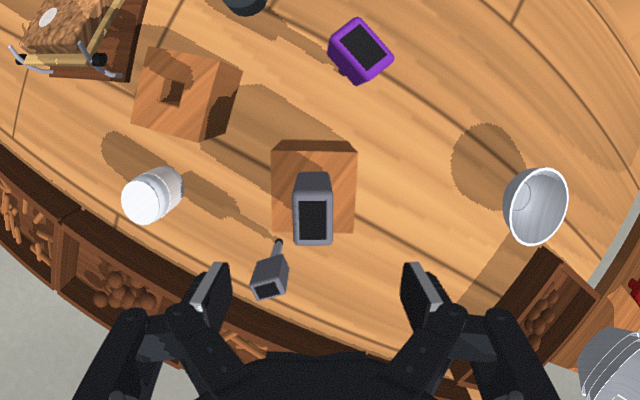

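The meter is square between the jaws at about (313,210), and the small look-alike at (268,275) is clear. Descending.

```bash
python3 -m crank '[[0,0,17,0,0,0,1],[0,0,17,0,0,0,1],[0,0,17,0,0,0,1],[0,0,17,0,0,0,1],[0,0,17,0,0,0,1],[0,0,17,0,0,0,1],[0,0,14,0,0,0,1],[0,0,0,0,0,0,1]]'; python3 look.py w3
```

```text
clock: 4.25
tcp_pos: [0.5719, 0.1666, 0.2876]
orientation: [-0.001, -0.255, 0.967, 0.0]
wrist_force: [-0.4, -0.0, 0.2]
finger_gap: 0.0856
4.25 [0.57194513 0.1665588  0.28756904] [-1.15890160e-03 -2.54958336e-01  9.66951325e-01  1.95636222e-04] [-0.3664388  -0.03632984  0.18280475] 0.08558406436047898
```

View pics/w3.png

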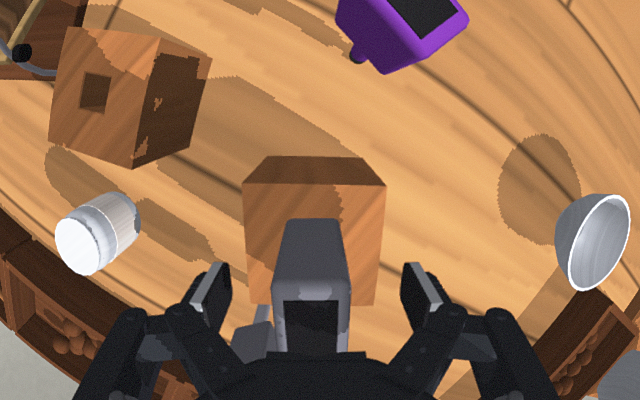

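The meter sits between the pads. Closing.

```bash
python3 -m crank '[[0,0,0,0,0,0,0],[0,0,0,0,0,0,0],[0,0,0,0,0,0,0],[0,0,0,0,0,0,0],[0,0,0,0,0,0,0],[0,0,0,0,0,0,0],[0,0,0,0,0,0,0],[0,0,0,0,0,0,0]]' 60; python3 look.py w4
```

```text
clock: 5.3
tcp_pos: [0.5728, 0.1664, 0.2893]
orientation: [0.001, -0.255, 0.967, -0.0]
wrist_force: [-0.6, -0.7, 5.4]
finger_gap: 0.0295
5.3 [0.57283613 0.16637704 0.28932226] [ 6.24368754e-04 -2.55274828e-01  9.66868328e-01 -9.65264015e-05] [-0.60600858 -0.74082438  5.449607  ] 0.02949174440555057
```

View pics/w4.png

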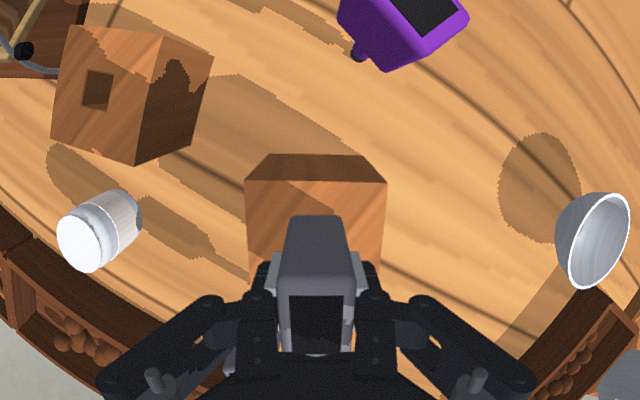

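Gripped (gap 29.5 mm). Lifting straight up.

```bash
python3 -m crank '[[0,0,-10,0,0,0,0],[0,0,-20,0,0,0,0],[0,0,-24,0,0,0,0],[0,0,-24,0,0,0,0],[0,0,-24,0,0,0,0],[0,0,-24,0,0,0,0],[0,0,-14,0,0,0,0],[0,0,0,0,0,0,0]]'
python3 - <<'E'
from h import *; import cv2
for n in("scene","side"): cv2.imwrite(f"pics/{n}1.png",read_camera(n))
E
python3 look.py w5; python3 crop.py scene1 280 60 130 160 4 s1c;  python3 crop.py side1 280 60 130 160 4 d1c
```

```text
clock: 6.35
tcp_pos: [0.5727, 0.1664, 0.4294]
orientation: [0.001, -0.255, 0.967, 0.0]
wrist_force: [-0.4, 0.7, -2.6]
finger_gap: 0.0297
6.45 [0.57244018 0.16639499 0.42770221] [-7.32348641e-04 -2.55331944e-01  9.66853166e-01  1.33742326e-04] [ 0.04609276  0.59500935 -3.177379  ] 0.029493685664745355
```

View pics/s1c.png

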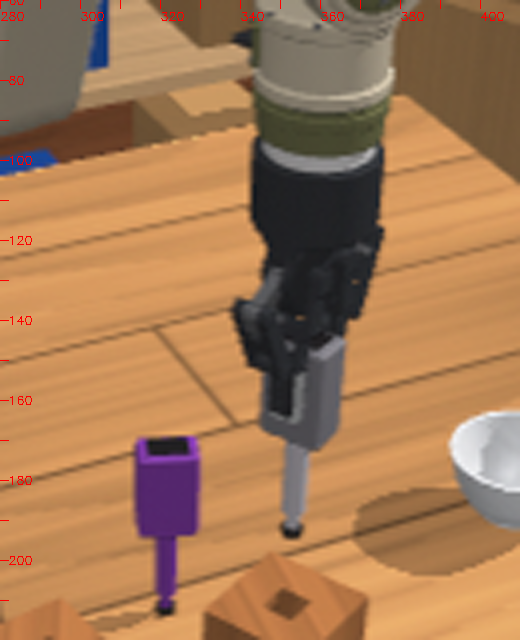

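View pics/d1c.png

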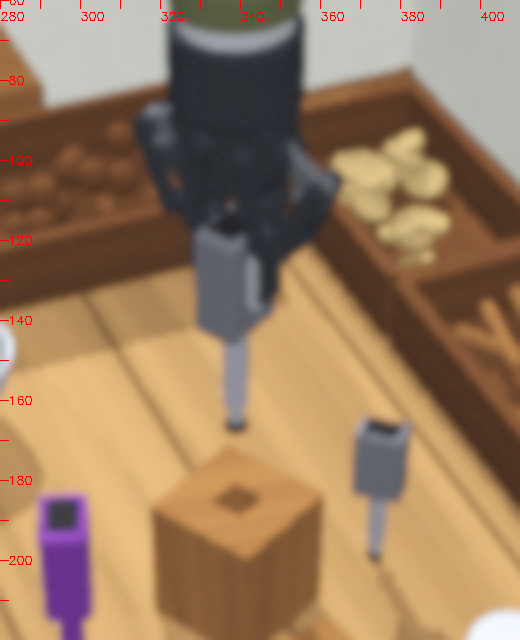

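View pics/w5.png

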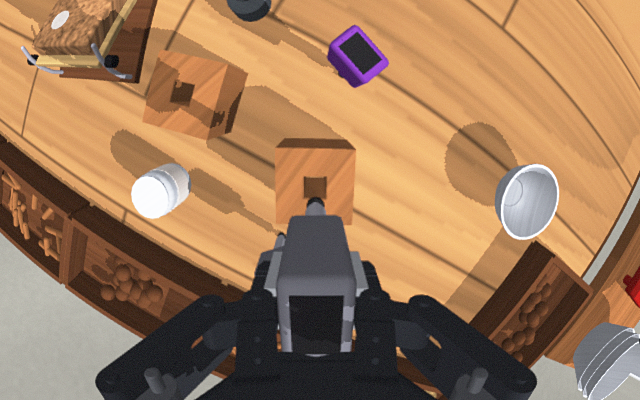

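The meter is lifted: its foot is at (353,194) in the scene view and (339,167) in the side view, clear of the holder. Next I'll measure the foot in the tool frame and plan the transfer.

Run:
```python
from h import *; import cv2
S,D=calibration("scene"),calibration("side")
P=[np.array([[c["fx"],0,c["cx"]],[0,c["fy"],c["cy"]],[0,0,1]])@c["extrinsics"][:3] for c in(S,D)]
X=cv2.triangulatePoints(P[0],P[1],np.array([352.75,193.5]),np.array([338.75,166.5])).ravel();X=X[:3]/X[3]
st=get_state(); Rt=R.from_quat(st["orientation"],scalar_first=True)
print("foot",X,"tool",Rt.inv().apply(X-st["tcp_pos"]),st["tcp_pos"])
E=np.load("pics/w5.npz")["E"]; print("cam in tool",Rt.inv().apply(-E[:3,:3].T@E[:3,3]-st["tcp_pos"]), Rt.inv().apply(E[2,:3]))
print("foot px",wproj(E,calibration("wrist"),st["tcp_pos"]+Rt.apply([0,0,.274])))
th,ps=.465,.275; n=np.array([-np.sin(th)*np.cos(ps),-np.sin(th)*np.sin(ps),np.cos(th)]); sp=np.array([.5365,-.230,.085])
T=sp+n*(.274+.06); print("hover TCP",T,"delta tool",Rt.inv().apply(T-st["tcp_pos"])*1000)
```

```text
foot [0.57362609 0.16571832 0.15254093] tool [-0.00133448 -0.00141676  0.27485046] [0.5723561  0.16634516 0.42739463]
cam in tool [0.08013287 0.00038031 0.02997103] [-0.31590375 -0.00109642  0.94879061]
foot px [[315.59136304 203.99593932]]
hover TCP [ 0.39235448 -0.27067046  0.3835364 ] delta tool [ 372.21094967 -291.20552156   44.32984163]
```

```bash
python3 -m crank '[[12,-9,-5,0,0,0,0],[22,-17,-5,0,0,0,0],[28,-22,-5,0,0,0,0],[28,-22,-5,0,0,0,0],[28,-22,0,0,0,0,0],[28,-22,0,0,0,0,0],[28,-22,0,0,0,0,0],[28,-22,0,0,0,0,0]]'; python3 -m crank '[[28,-22,0,0,0,0,0],[28,-22,0,0,0,0,0],[28,-22,0,0,0,0,0],[28,-22,0,0,0,0,0],[28,-22,0,0,0,0,0],[18,-14,0,0,0,0,0],[10,-8,0,0,0,0,0],[0,0,0,0,0,0,0]]'
```

```text
clock: 7.5
tcp_pos: [0.4736, -0.0722, 0.4486]
orientation: [-0.0, -0.255, 0.967, -0.0]
wrist_force: [0.4, -0.1, -1.6]
finger_gap: 0.0294
clock: 8.5
tcp_pos: [0.3934, -0.2689, 0.4485]
orientation: [-0.0, -0.255, 0.967, 0.0]
wrist_force: [-0.4, 1.2, -1.5]
finger_gap: 0.0294
```

```bash
python3 -m crank '[[0,0,0,0,0,4.5,0],[0,0,0,0,0,4.5,0],[0,0,0,0,0,4.5,0],[0,0,0,0,-6,0,0],[0,0,0,0,-7,0,0],[0,0,0,0,-7,0,0],[0,0,0,0,-6.5,0,0],[0,0,0,0,0,0,0]]'; python3 look.py w6
```

```text
clock: 9.5
tcp_pos: [0.3935, -0.2675, 0.4485]
orientation: [0.226, -0.136, 0.964, 0.032]
wrist_force: [-0.1, -0.6, -2.0]
finger_gap: 0.0292
9.5 [ 0.39348546 -0.2675034   0.44850713] [ 0.22629193 -0.13626342  0.96394345  0.03220665] [-0.08562433 -0.60171633 -1.99584001] 0.029233555112434546
```

View pics/w6.png

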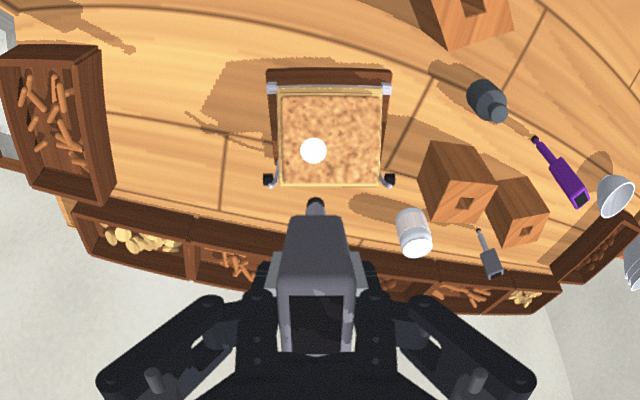

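The rack is now almost square in the wrist view, with the label at about (313,150). Zooming in.

```bash
python3 crop.py w6 255 60 150 150 4 w6c
```

```text
(no output)
```

View pics/w6c.png

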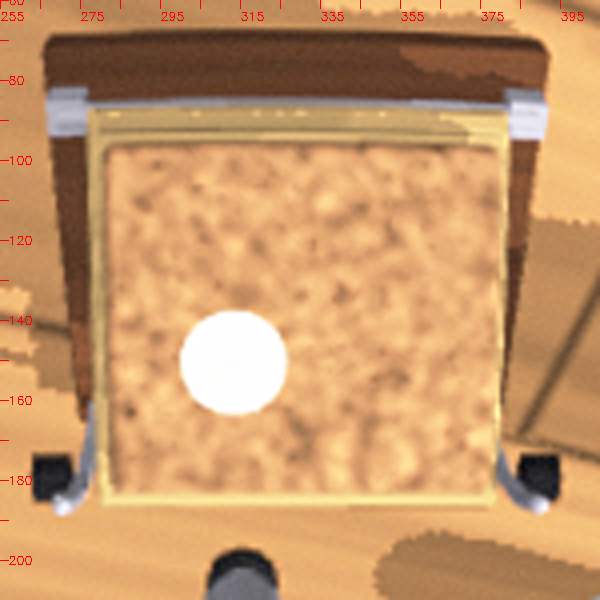

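```bash
cat > cake.py <<'E'
from h import *
S,D=calibration("scene"),calibration("side"); c=calibration("wrist"); E=np.load("pics/w6.npz")["E"]
loc=np.array([[-.0525,-.0575,0],[.0525,-.0575,0],[.0525,.0575,0],[-.0525,.0575,0],[.012,-.02,0]])
w=np.array([[281.25,96.25],[282,183.25],[379.25,182.5],[380.75,97.5],[313.4,150.5]])
fs=np.array([[181.4,248.6],[197.9,255.3],[239.3,240],[222.1,230.7],[203.3,246]])
fd=np.array([[388.6,345],[424,311],[381,276],[352,309],[397.4,310.6]])
def M(p,s=1): return R.from_euler("ZY",[p[3],-p[4]]).apply(loc*([[s]]*4+[[1]]))+p[:3]
def f(p,k,kl):
    m=M(p,p[5]); a=wproj(E,c,m)-w; b=proj(S,m)-fs; d=proj(D,m)-fd
    wk=np.array([[k]]*4+[[kl]])
    return np.concatenate([a.ravel(),(b*wk).ravel(),(d*wk).ravel(),[(p[5]-1)*50]])
for k,kl in((0,0),(0,.5),(.3,.5),(.3,1),(1,1)):
    r=least_squares(f,[.521,-.213,.079,.27,.46,1],args=(k,kl)); p=r.x
    print(k,kl,p.round(4),"spot",M(p)[4].round(4),"cost",r.cost.round(2)); print(r.fun[:10].round(1))
E
python3 cake.py
```

```text
0 0 [ 0.5206 -0.2118  0.0809  0.2849  0.4723  0.9951] spot [ 0.5365 -0.228   0.0864] cost 3.27
[-0.1 -0.5  1.1  0.5 -1.4  1.2 -0.2 -1.   0.5 -0.3]
0 0.5 [ 0.5205 -0.2119  0.0809  0.2847  0.4758  0.9949] spot [ 0.5364 -0.2281  0.0864] cost 3.61
[-0.1 -0.5  1.1  0.5 -1.4  1.2 -0.3 -1.   0.5 -0.3]
0.3 0.5 [ 0.5216 -0.2115  0.0792  0.2845  0.4609  0.9992] spot [ 0.5375 -0.2277  0.0845] cost 7.61
[-0.1 -0.5  1.2  0.3 -1.6  1.  -0.3 -0.9  0.5 -0.4]
0.3 1 [ 0.521  -0.2119  0.0801  0.2838  0.4668  0.9964] spot [ 0.5369 -0.2281  0.0855] cost 8.7
[-0.2 -0.6  1.   0.2 -1.7  1.  -0.4 -1.   0.4 -0.5]
1 1 [ 0.5218 -0.2116  0.0776  0.2822  0.4451  0.9937] spot [ 0.5378 -0.2278  0.0828] cost 43.66
[ 0.2 -0.8  1.4 -0.9 -2.4 -0.1 -0.6 -1.1  0.5 -1.1]
```

```bash
cat > goal.py <<'E'
from h import *; import sys
th,ps=.472,.284; sp=np.array([.5367,-.228,.086]); L=.2745
gap=float(sys.argv[1])
n=np.array([-np.sin(th)*np.cos(ps),-np.sin(th)*np.sin(ps),np.cos(th)])
st=get_state(); Rt=R.from_quat(st["orientation"],scalar_first=True)
z=Rt.apply([0,0,1]); rv=np.cross(z,-n); print("rotvec tool deg",np.degrees(Rt.inv().apply(rv)).round(2))
T=sp+n*(L+gap); print("clock",st["clock"],"F",st["wrist_force"],"F.n",st["wrist_force"]@n,"delta mm tool",(Rt.inv().apply(T-st["tcp_pos"])*1000).round(1))
f=st["tcp_pos"]+z*L; dd=f-sp; print("foot h",dd@n*1000,"lateral",np.linalg.norm(dd-(dd@n)*n)*1000)
E
python3 goal.py 0.03
```

```text
rotvec tool deg [-0.05 -0.68  0.  ]
clock 9.55 F [ 0.34762299  0.54551646 -1.71238554] F.n -1.7463737306837717 delta mm tool [31.6 -2.  86.3]
foot h 115.93134461831475 lateral 29.434954552973576
```

```bash
python3 -m crank '[[0,0,0,0,-0.7,0,0],[5,0,12,0,0,0,0],[5,0,14,0,0,0,0],[5,-1,14,0,0,0,0],[5,-1,14,0,0,0,0],[5,0,14,0,0,0,0],[5,0,12,0,0,0,0],[0,0,6,0,0,0,0]]'; python3 -m crank '[[0,0,0,0,0,0,0],[0,0,0,0,0,0,0],[0,0,0,0,0,0,0],[0,0,0,0,0,0,0],[0,0,0,0,0,0,0],[0,0,0,0,0,0,0],[0,0,0,0,0,0,0],[0,0,0,0,0,0,0]]';python3 look.py w7; python3 goal.py 0
python3 - <<'E'
from h import *; import cv2
for n in("scene","side"): cv2.imwrite(f"pics/{n}2.png",read_camera(n))
E
python3 crop.py w7 240 60 160 170 3 w7c; python3 crop.py scene2 160 130 110 150 4 s2c;  python3 crop.py side2 330 200 110 150 4 d2c
python3 -c "
import cv2,numpy as np
a=[cv2.imread(f'pics/{n}.png') for n in ('s2c','d2c')]
cv2.imwrite('pics/p2.png',cv2.resize(np.hstack(a),None,fx=.9,fy=.9))"
```

```text
clock: 10.55
tcp_pos: [0.4065, -0.2665, 0.357]
orientation: [0.232, -0.136, 0.963, 0.034]
wrist_force: [0.5, -0.3, -3.3]
finger_gap: 0.0293
clock: 11.55
tcp_pos: [0.4067, -0.2669, 0.3584]
orientation: [0.233, -0.136, 0.962, 0.033]
wrist_force: [-0.2, 0.4, -2.4]
finger_gap: 0.0293
11.55 [ 0.40668547 -0.26692015  0.35843776] [ 0.23285146 -0.13594238  0.96240022  0.0329497 ] [-0.23822193  0.41254704 -2.3729472 ] 0.02931104649278098
rotvec tool deg [-0.08  0.16  0.  ]
clock 11.6 F [ 0.39368857  0.09193282 -1.73406966] F.n -1.7280072912176503 delta mm tool [ 3.1  0.9 29.8]
foot h 29.828249091427416 lateral 3.9498189578665586
```

View pics/w7c.png

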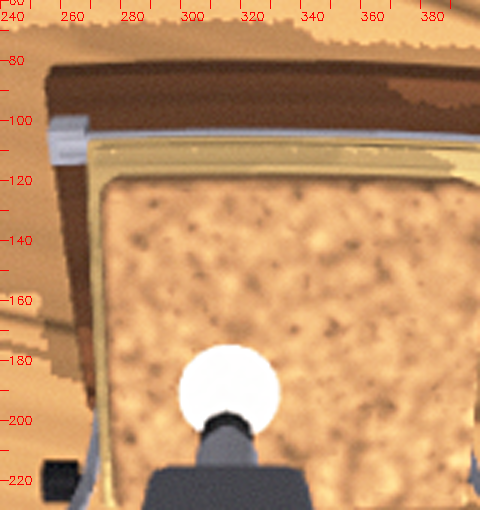

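View pics/p2.png

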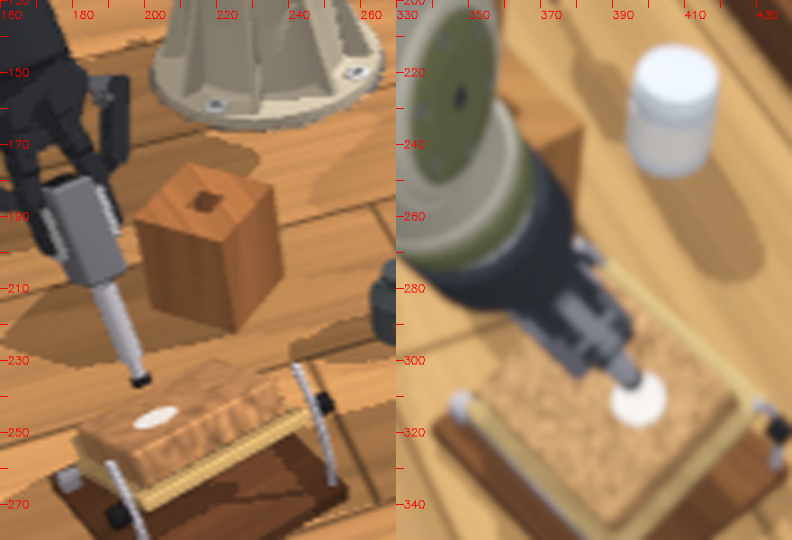

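Run:
```python
from h import *; import cv2
S,D=calibration("scene"),calibration("side")
P=[np.array([[c["fx"],0,c["cx"]],[0,c["fy"],c["cy"]],[0,0,1]])@c["extrinsics"][:3] for c in(S,D)]
def tri(a,b):
    X=cv2.triangulatePoints(P[0],P[1],np.array(a,float),np.array(b,float)).ravel(); return X[:3]/X[3]
st=get_state(); Rt=R.from_quat(st["orientation"],scalar_first=True); f=st["tcp_pos"]+Rt.apply([0,0,.2745])
print("kin foot",f,proj(S,f),proj(D,f)); ft=tri([199.2,235.6],[395.3,306.4]); l=tri([203.3,246],[397.4,310.6])
sp=np.array([.5367,-.228,.086]); print("spot px",proj(S,sp),proj(D,sp))
print("tri foot",ft,"label",l,"delta tool mm",Rt.inv().apply(l-ft)*1000, "from fit",Rt.inv().apply(sp-f)*1000)
E=calibration("wrist")["extrinsics"];c=calibration("wrist")
print("wrist: foot",wproj(E,c,f),"spot",wproj(E,c,sp))
```

```text
kin foot [ 0.52721965 -0.23212303  0.11427005] [[199.61149752 236.29957831]] [[394.79394638 304.24005947]]
spot px [[203.93250369 246.49628138]] [[396.91017168 309.24883261]]
tri foot [ 0.52567567 -0.23452547  0.11387562] label [ 0.5357684  -0.23024908  0.08645536] delta tool mm [ 2.8544158   1.30986582 29.36252397] from fit [ 3.80397585  1.33204254 29.82997661]
wrist: foot [[315.28526586 204.21987954]] spot [[316.81153429 190.1206421 ]]
```

All three views agree: the label is 29–30 mm ahead of the foot and about 3 mm to the side. Approaching to about 5 mm.

```bash
python3 -m crank '[[1,0.4,4,0,0,0,0],[1,0.4,5,0,0,0,0],[1.3,0.4,5,0,0,0,0],[0,0,5,0,0,0,0],[0,0,4,0,0,0,0],[0,0,2,0,0,0,0],[0,0,0,0,0,0,0],[0,0,0,0,0,0,0]]'; for i in 1 2 3; do python3 goal.py 0; done; python3 look.py w8; python3 crop.py w8 240 90 160 140 4 w8c
```

```text
clock: 12.7
tcp_pos: [0.4146, -0.2635, 0.3349]
orientation: [0.233, -0.136, 0.962, 0.033]
wrist_force: [0.7, 0.4, -2.0]
finger_gap: 0.0294
rotvec tool deg [-0.1   0.17  0.  ]
clock 12.7 F [ 0.68925719  0.38274633 -2.02883729] F.n -2.156596586412913 delta mm tool [-0.1 -0.2  5. ]
foot h 5.006149807703174 lateral 0.7537187428242127
rotvec tool deg [-0.1   0.17  0.  ]
clock 12.7 F [ 0.68925719  0.38274633 -2.02883729] F.n -2.156596586412913 delta mm tool [-0.1 -0.2  5. ]
foot h 5.006149807703174 lateral 0.7537187428242127
rotvec tool deg [-0.1   0.17  0.  ]
clock 12.7 F [ 0.68925719  0.38274633 -2.02883729] F.n -2.156596586412913 delta mm tool [-0.1 -0.2  5. ]
foot h 5.006149807703174 lateral 0.7537187428242127
12.7 [ 0.41455835 -0.26346414  0.33489064] [ 0.23295711 -0.13598367  0.96237396  0.03279937] [ 0.68925719  0.38274633 -2.02883729] 0.02942774743849278
```

View pics/w8c.png

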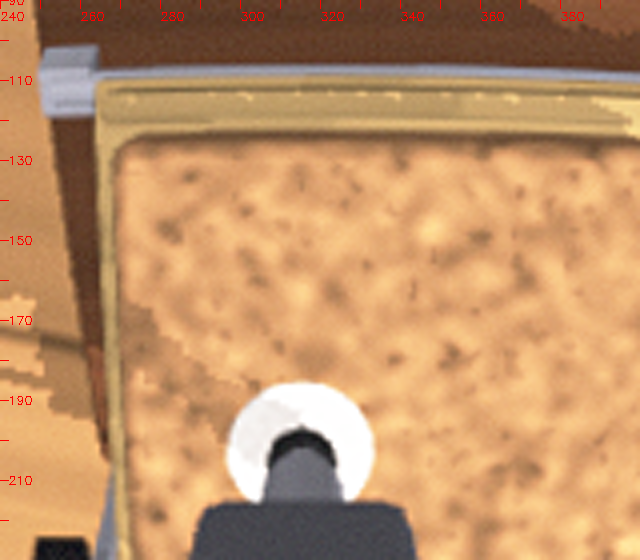

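The foot is centred over the label at about (314,201), 5 mm away. Creeping down in 1 mm rows and watching the force.

```bash
python3 -m crank '[[0,0,1.5,0,0,0,0],[0,0,1.5,0,0,0,0],[0,0,1.5,0,0,0,0],[0,0,1.5,0,0,0,0],[0,0,1,0,0,0,0],[0,0,1,0,0,0,0],[0,0,0,0,0,0,0],[0,0,0,0,0,0,0]]'
cat > force.py <<'E'
from h import *
n=np.array([-np.sin(.472)*np.cos(.284),-np.sin(.472)*np.sin(.284),np.cos(.472)]); a=[]
for i in range(8):
    read_camera("wrist"); st=get_state(); a.append([st["wrist_force"]@n,*(st["wrist_force"])])
a=np.array(a); print("F.n",a[:,0].round(2),"mean",a.mean(0),"se",a[:,0].std()/8**.5,st["clock"])
E
python3 force.py; python3 goal.py 0
```

```text
clock: 13.75
tcp_pos: [0.4181, -0.2625, 0.3277]
orientation: [0.233, -0.136, 0.962, 0.033]
wrist_force: [-1.4, -1.4, 0.2]
finger_gap: 0.0296
F.n [1.46 1.1  0.16 1.63 0.71 1.19 1.7  1.01] mean [ 1.12175768 -0.89217034 -1.2784107   0.63941207] se 0.1684077595593025 14.15
rotvec tool deg [-0.1   0.17  0.  ]
clock 14.15 F [-0.65554585 -1.97619111  0.53565894] F.n 1.0149679248915895 delta mm tool [-0.2 -0.2 -3.1]
foot h -3.069250382778551 lateral 0.7142873422787026
```

```bash
python3 -m crank '[[0,0,0.5,0,0,0,0],[0,0,0.5,0,0,0,0],[0,0,0.2,0,0,0,0],[0,0,0,0,0,0,0],[0,0,0,0,0,0,0],[0,0,0,0,0,0,0],[0,0,0,0,0,0,0],[0,0,0,0,0,0,0]]'; python3 force.py; python3 goal.py 0; python3 look.py w9
python3 - <<'E'
from h import *; import cv2
for n in("scene","side"): cv2.imwrite(f"pics/{n}3.png",read_camera(n))
E
python3 crop.py w9 240 90 160 140 4 w9c; python3 crop.py scene3 160 170 90 110 5 s3c;  python3 crop.py scene2 160 160 90 110 5 s2d
python3 -c "
import cv2,numpy as np
a=[cv2.imread(f'pics/{n}.png') for n in ('s3c','s2d')]
cv2.imwrite('pics/p3.png',cv2.resize(np.hstack(a),None,fx=.88,fy=.88))"
```

```text
clock: 15.15
tcp_pos: [0.4186, -0.2623, 0.3266]
orientation: [0.233, -0.136, 0.962, 0.033]
wrist_force: [-0.3, -1.7, 1.8]
finger_gap: 0.0294
F.n [1.1  1.15 1.46 1.47 0.26 1.45 1.01 1.04] mean [ 1.11746191 -0.75033281 -1.53671972  0.66714677] se 0.13198574944248062 15.55
rotvec tool deg [-0.09  0.16  0.  ]
clock 15.55 F [-1.16101445 -1.80493602  0.34573992] F.n 1.0446116950355784 delta mm tool [-0.2 -0.2 -4.3]
foot h -4.318792570067705 lateral 0.6545426728568826
15.55 [ 0.41858084 -0.26226177  0.32656428] [ 0.23288882 -0.13596481  0.96239033  0.03288187] [-1.16101445 -1.80493602  0.34573992] 0.02922327724786385
```

View pics/w9c.png

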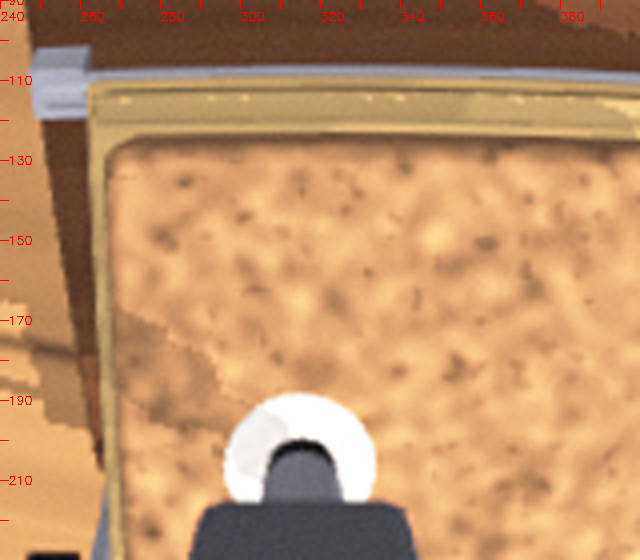

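View pics/p3.png

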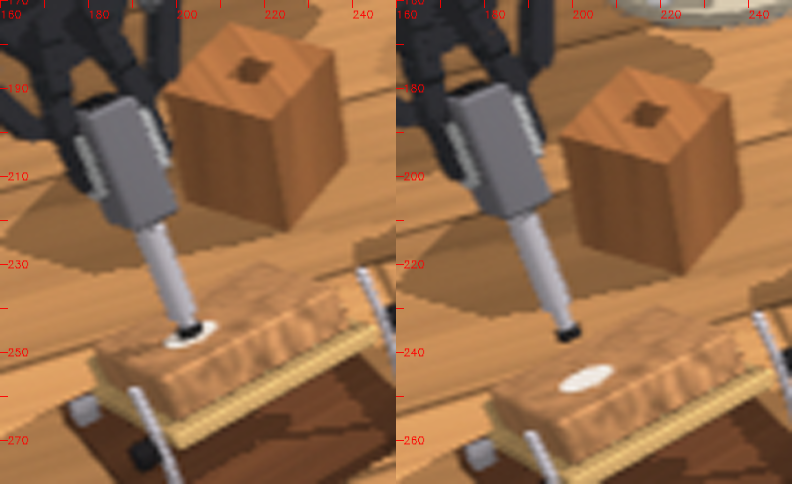

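Run:
```python
from h import *; import cv2
c=calibration("wrist")
for n in("w7","w8","w9"):
    d=np.load(f"pics/{n}.npz"); Rt=R.from_quat(d["q"],scalar_first=True)
    pr=[wproj(d["E"],c,d["tcp"]+Rt.apply([.0075,0,.2745-s]))[0,1].round(2) for s in(0,.003,.005,.007,.009,.011)]
    g=cv2.cvtColor(cv2.imread(f"pics/{n}.png"),cv2.COLOR_BGR2GRAY).astype(float)[190:216,313:318].mean(1)
    print(n,pr); print(dict(zip(range(190,216),g.astype(int))))
```

```text
w7 [np.float64(195.6), np.float64(196.66), np.float64(197.38), np.float64(198.1), np.float64(198.84), np.float64(199.6)]
{190: np.int64(253), 191: np.int64(253), 192: np.int64(253), 193: np.int64(253), 194: np.int64(254), 195: np.int64(255), 196: np.int64(247), 197: np.int64(148), 198: np.int64(40), 199: np.int64(32), 200: np.int64(40), 201: np.int64(50), 202: np.int64(99), 203: np.int64(112), 204: np.int64(111), 205: np.int64(111), 206: np.int64(112), 207: np.int64(111), 208: np.int64(108), 209: np.int64(111), 210: np.int64(111), 211: np.int64(110), 212: np.int64(110), 213: np.int64(110), 214: np.int64(99), 215: np.int64(83)}
w8 [np.float64(195.63), np.float64(196.69), np.float64(197.4), np.float64(198.13), np.float64(198.87), np.float64(199.62)]
{190: np.int64(254), 191: np.int64(254), 192: np.int64(250), 193: np.int64(247), 194: np.int64(248), 195: np.int64(246), 196: np.int64(215), 197: np.int64(118), 198: np.int64(36), 199: np.int64(32), 200: np.int64(38), 201: np.int64(48), 202: np.int64(100), 203: np.int64(111), 204: np.int64(111), 205: np.int64(110), 206: np.int64(110), 207: np.int64(109), 208: np.int64(110), 209: np.int64(109), 210: np.int64(109), 211: np.int64(111), 212: np.int64(110), 213: np.int64(112), 214: np.int64(99), 215: np.int64(83)}
w9 [np.float64(195.6), np.float64(196.65), np.float64(197.37), np.float64(198.1), np.float64(198.84), np.float64(199.59)]
{190: np.int64(255), 191: np.int64(254), 192: np.int64(254), 193: np.int64(254), 194: np.int64(254), 195: np.int64(254), 196: np.int64(254), 197: np.int64(255), 198: np.int64(254), 199: np.int64(212), 200: np.int64(61), 201: np.int64(16), 202: np.int64(41), 203: np.int64(93), 204: np.int64(111), 205: np.int64(111), 206: np.int64(110), 207: np.int64(112), 208: np.int64(110), 209: np.int64(108), 210: np.int64(110), 211: np.int64(110), 212: np.int64(110), 213: np.int64(110), 214: np.int64(100), 215: np.int64(82)}
```

Run:
```python
from h import *; import cv2
c=calibration("wrist"); d=np.load("pics/w9.npz"); Rt=R.from_quat(d["q"],scalar_first=True)
g=cv2.cvtColor(cv2.imread("pics/w9.png"),cv2.COLOR_BGR2GRAY).astype(float)
print(g[180:196,313:318].mean(1).astype(int), g[198:204,290:300].mean(0).astype(int), g[203:206,328:338].mean(0).astype(int))
for x,y in((.015,0),(.0075,0),(0,.015),(0,-.015),(.012,0),(.018,0)): print(x,y,wproj(d["E"],c,d["tcp"]+Rt.apply([x,y,.2745-.007]))[0].round(2))
```

```text
[157 152 150 152 156 162 164 170 222 253 255 254 254 254 254 254] [180 186 183 166 165 159 179 211 239 242] [254 254 254 255 255 244 191 184 190 188]
0.015 0 [315.27 189.06]
0.0075 0 [315.28 198.1 ]
0 0.015 [333.84 206.98]
0 -0.015 [296.73 206.98]
0.012 0 [315.27 192.69]
0.018 0 [315.27 185.4 ]
```

```bash
python3 force.py
python3 - <<'E'
from h import *
st=get_state(); print(st["clock"],abs(st["qvel"]).max(),st["finger_gap"])
print(hand_in())
E
```

```text
F.n [1.78 1.87 1.64 0.47 1.42 0.75 2.32 0.47] mean [ 1.34004696 -0.78345064 -1.70155035  0.87725108] se 0.23002230618458527 16.1
16.1 0.0029529290162402704 0.029493757887647007
the job is handed in; nothing more can be done
None
```

I gripped the grey meter in the leftmost holder at 60 N, lifted it straight out and carried it over the other objects. I set its foot on the label, square to the slope, and handed in at 16.1 s while still holding it pressed there. `hand_in()` gives no verdict, so these are my own last checks:

| Check | Estimate | Required |
|---|---|---|
| Foot to label centre | about 1–2 mm | under 9 mm |
| Axis to square | about 0.2° from my fitted face normal; that fit is good to about 1–2° | under 9° |
| Foot pushed in | about 7 mm (wrist images) | 3–11 mm |
| Force on the cake | about 3.2 N (wrist sensor, less the meter's weight) | 1–6.5 N |
| Finger gap | 29.5 mm and steady | gripped |
| Joint speeds | 0.003 rad/s at most | still |

- **Disagreement on depth:** the arm's own position gave only about 4.3 mm of push. The images and the force both gave more, so the cake face is probably 2–3 mm higher than I fitted it. All three are inside the allowed range.
- **Force reading:** the last 1.2 mm of pressing did not show clearly in the noisy force reading. There was also an unexplained sideways reading of about 1 N.
- **Bystanders:** I did not check the bowl, weight and tin again at the end. The path kept clear of them and I saw no sign of a collision.

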